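# Press the sunken reset key of the leak tester

### The job

The leak tester has tripped: on the reset unit (the grey box with the ribbed sliding cover), push the cover fully open with a fingertip, reach down into the well and press the sunken reset key fully home, and let it come up. Then push the cover fully closed again. Grip and lift nothing, and leave the other unit's square key and all the loose parts on the bench and on the units as they are.

Things in the scene. Friction and masses are not known exactly. Their poses are not given: they have to be found in the camera images.
- reset_unit: The reset unit, the task's unit: fixed grey box 150 (its x) x 240 (its y) x 70 mm high; the only one with a ribbed aluminium sliding cover. Origin: centre of its underside, on the bench; z up. Two low rails (6 mm wide, 6 mm high) run along y beside the cover. The unit stands to the left or right, turned up to 0.5 rad.
- well_mouth (a point): Centre of the mouth of the round well in the reset unit's top, at x 0, y -65, z 70 mm in the unit's frame. Bore 48 mm, 30 mm deep, straight walls. It is hidden under the cover until the cover is open. The reset key stands centred on its floor.
- reset_key (a joint): The sunken reset key: upright round black key, 20 mm diameter, top 20 mm below the well's mouth when up. Value is how far it is pressed down (m): 0 up, 0.005 fully home; springs back by itself; about 1.2 N starts it and 5.2 N holds it home.
- cover (a joint): The sliding dust cover: a solid aluminium block 90 x 90 x 18 mm with a ribbed top, lying flat 1.5 mm above the reset unit's top (its top is 89.5 mm above the bench). Value (m) is its slide along the unit's +y: 0 fully closed (against its stop), 0.055 fully open (against its stop; the well is then wholly clear). Stays where it is left; friction 2 N. Closed, its end faces are at y -92 and y -2 mm of the unit; push the -y end face to open it and the +y end face to close it.
- cover_top (a point): Centre of the top face of the sliding cover; moves with it (end faces 45 mm to either side along the unit's y).
- purge_unit: The other unit, to be left alone: fixed grey box of the same size and height, with a wide shallow square recess instead of a cover, and a round dial. Origin: centre of its underside.
- purge_key (a joint): Square black key 30 x 30 mm in the purge unit's shallow square recess, about flush with the top (2 mm proud), centred at x 0, y -55 mm of that unit. Value: pressed depth in m, 0 up, 0.005 down. Not to be pressed.
- retainer: Small steel ring, 28 mm diameter, 12 mm high, loose on the reset unit's top near its +x +y corner. Origin: centre of underside.
- socket: Steel cylinder 26 mm diameter, 35 mm high, standing loose on the purge unit's top. Origin: centre of underside.
- wrist_pin: Steel tube 24 mm diameter, 50 mm high, standing on the bench between the two units. Origin: centre of underside.
- piston: Aluminium piston 86 mm diameter, 74 mm high, on the bench beyond the units. Origin: centre of underside.
- wrench: Steel wrench lying flat on the bench at the right. Origin on its underside.
- can: Can 66 mm diameter, 160 mm high, standing on the bench beyond the units. Origin: centre of underside.
- spring_seat: Dark steel ring 48 mm diameter, 20 mm high, on the bench beyond the units. Origin: centre of underside.

How it is judged:
By the outcome, as a careful person would: the job done as asked, in the order asked, and still so for the second after the job is handed in, with the robot touching nothing.
It also fails if it takes over 48 s, if anything falls off the work surface, if the arm or the gripper's body presses on something with over 40 N, if the wrist force passes 120 N, or if a joint passes its speed limit or range.

### The arm

A 6-joint arm with a two-finger parallel gripper is mounted at the origin on the work surface. World frame = base frame: x ahead of the robot, y to its left, z up, the work surface at z = 0. Lengths are in m, angles in rad, forces in N, time in s.
With the tool pointing down it reaches from about 0.325 to 0.875 m from the base axis. Payload 4.4 kg.
Tool frame: the origin (TCP) lies between the finger pads; the fingertips stand 11 mm ahead of it and the grasp point (between the pads) lies 8 mm behind it (bot.finger_overhang is the distance from the TCP to the fingertips, in m); z points along the fingers, x is the direction in which the jaws open and shut, and the axes are right-handed (so a half turn about z gives the same grasp; the last joint's range is limited). The gripper opens to 85 mm and grips with 20 to 120 N. Pads are 22 mm wide; open, the fingers measure 114 mm over their backs; the gripper's body (76 mm by 85 mm) begins 54 mm behind the grasp point. The pads swing forward as they close: fully open they stand 13 mm farther back than shut.
Start: joints at [-1.359, 0.207, 1.542, -0, 1.393, -0.15], TCP at [0.204, -0.538, 0.242] pointing down, gripper open.
Joint ranges: [-2.73, 2.73], [-0.86, 2.22], [0.23, 2.46], [-1.11, 4.25], [0.08, 2.63], [-2.82, 2.82]. Speed limits (rad/s): [2.79, 2.79, 3.14, 3.14, 3.14, 3.14].

### API

Orientations are given as [roll, pitch, yaw] about the fixed x, y, z axes, in that order (R = Rz(yaw) Ry(pitch) Rx(roll)).
In Python, from rig import bot gives the robot as it stands.
- The arm moves only by the tool apply_moves, never from a script. Its argument "series" is one flat list of numbers, 7 for each row, row after row: the shift along the tool's x, y, z in m, then the turn, a rotation vector about the tool's x, y, z in rad, then the gripper's target within -1 to 1 (shut at 1, half-way at 0, fully open at -1). In form: [dx, dy, dz, ax, ay, az, claw, dx, dy, dz, ax, ay, az, claw, ...]. A call has 1 to 20 rows; each row is the pose to reach, as a shift and turn from the pose commanded when the call began, along the tool's axes at that moment; what a row does not reach only later rows make up. A row lasts 1/8 s, in which the tool goes at most 62.5 mm and 10.7 degrees, less where a joint would pass 70% of its speed; a pose out of reach is approached as far as the arm can. A call with a gripper value outside its range is refused whole. The fingers move at their own pace and stop on an object; "grip_force" is the grip in N (left out, the last holds). Time passes only in rows, so rows that repeat a pose let the fingers close. It gives the time, the measured TCP pose, the force and the opening at its end, in the units of the state.
- bot.observe(): the state, without advancing time (a new reading comes with each control period).
- bot.capture(name): name is "scene" or "side" or "wrist"; returns the picture (384x512x3 uint8, red, green, blue); there is no depth.
- bot.calibration(name): a dict with "fovy" (degrees; the focal length in pixels is half the picture's height over the tangent of half this angle, whatever the lens; pixels are square), "cx", "cy" (the principal point, pixels), "world_to_cam" (4x4, takes a point from world to camera coordinates). Camera axes: x right, y up, looking along -z (the intrinsics and any distortion apply to the point x, -y, -z); pixel columns grow to the right and rows downward; lengths in m; the calibration is good to about 2 mm. A picture is of the moment at which its call begins: read the wrist's pose just before it. calibration takes no time and is no camera call; for the wrist camera it gives the pose at the moment of the call.
- bot.sign_off(): hands the job in, once; it reports no verdict.
Trained networks look in the newest picture that a camera, given by its name, has taken for a name from the list of things; names that differ only in an ending like _2 or _b are one class to them, and where a whole thing is asked for, a point or a joint stands for the part that bears it (a point fixed in the world has none). Each returns a list of dicts, best first, with "p" (0 to 1); they miss things now and then, are a little off and sometimes report something else, mostly with a low value. They report only what shows in the picture. A call takes as long as a camera call.
- bot.boxes_of(camera, target): "rect" ([centre column, centre row, width, height] in pixels, round what is visible of it).
The state is a dict: "time": time; "joint_positions": joint angles; "qvel": joint speeds; "joint_torque": joint torques, N m; "eef_pos": TCP position; "orientation": TCP orientation; "contact_force": force on the tool from outside, world axes, zero at the start; "wrist_torque": the same for the moment, N m; "opening": finger opening in m.
Only numpy, scipy, OpenCV 4.12 (cv2) and the standard library are available. Lean on these libraries where they do the work, as an engineer would, in place of code of your own. Each camera call takes 0.05 s, during which the arm holds its last target. There are 200 camera calls.

## Working session

There is one attempt and no reset: what is moved stays moved. The work goes in short steps, Python scripts to look and compute and a tool call to move; the robot and the scene stay as the last step left them, time stands still between calls to the robot, and variables do not carry over. Pictures are saved under pics/ and viewed, on a budget of 10 in all, crops included, one or two more only if the job needs it, and the job is handed in when it is done.

Besides the shell and the picture viewer there is one more tool, called after ">>>" by a JSON object that holds its "name" and its "arguments", one argument or row to a line. apply_moves: Moves the arm, as the interface text tells. Its arguments: {"type":"object","properties":{"series":{"type":"array","items":{"type":"number"}},"grip_force":{"type":"number"}},"required":["series"]}

```bash
mkdir -p pics; python3 - <<'E'
from rig import bot
import cv2,numpy as np
for n in ["scene","side"]:
    im=bot.capture(n); cv2.imwrite(f"pics/{n}0.png",im[:,:,::-1])
    for t in ["reset_unit","cover","purge_unit","purge_key","retainer"]:
        print(n,t,[(np.round(d["rect"]),round(d["p"],2)) for d in bot.boxes_of(n,t)[:2]])
    c=bot.calibration(n);print({k:(np.round(v,3) if k!="dist" else v) for k,v in c.items()})
print(bot.observe())
E
ls
```

```text
scene reset_unit [(array([346., 246.,  98.,  84.]), 0.65)]
scene cover [(array([338., 227.,  40.,  34.]), 0.9)]
scene purge_unit [(array([254., 183.,  86.,  69.]), 0.88)]
scene purge_key [(array([244., 162.,  10.,   4.]), 0.45)]
scene retainer []
{'fovy': np.float64(48.68), 'cx': np.float64(251.807), 'cy': np.float64(190.009), 'world_to_cam': array([[-0.643,  0.765,  0.022,  0.477],
       [-0.505, -0.446,  0.739,  0.196],
       [ 0.575,  0.464,  0.673, -1.663],
       [ 0.   ,  0.   ,  0.   ,  1.   ]])}
side reset_unit [(array([208., 298., 117., 129.]), 0.55)]
side cover [(array([221., 265.,  54.,  45.]), 0.65)]
side purge_unit [(array([289., 199.,  93.,  79.]), 0.98)]
side purge_key [(array([301., 176.,  12.,  11.]), 0.64)]
side retainer [(array([163., 306.,  12.,  15.]), 0.54), (array([132., 291.,  22.,  21.]), 0.19)]
{'fovy': np.float64(53.247), 'cx': np.float64(254.538), 'cy': np.float64(189.599), 'world_to_cam': array([[-0.905, -0.424, -0.008,  0.5  ],
       [ 0.263, -0.575,  0.774, -0.281],
       [-0.333,  0.699,  0.633, -0.81 ],
       [ 0.   ,  0.   ,  0.   ,  1.   ]])}
{'time': 0.6, 'joint_positions': array([-1.35847684e+00,  2.06580454e-01,  1.54147794e+00,  3.90274251e-06,
        1.39351538e+00, -1.50468602e-01]), 'qvel': array([-0.00055362, -0.00144782, -0.00070708,  0.00063555,  0.00087847,
        0.00042362]), 'joint_torque': array([-3.71722181e-04, -3.82785773e+01, -2.91787344e+01, -2.25155982e-04,
        1.18434054e-03, -5.36538366e-06]), 'eef_pos': array([ 0.20406661, -0.53757993,  0.24230327]), 'orientation': array([-3.14159169e+00, -1.92424796e-05, -1.20800893e+00]), 'contact_force': array([-0.06931293,  0.25550246, -0.37310437]), 'wrist_torque': array([-0.00056929,  0.01728195,  0.03082323]), 'opening': 0.08541042371658565}
pics
```

```bash
python3 - <<'E'
import cv2,numpy as np
a=cv2.imread("pics/scene0.png")[150:320,190:430];b=cv2.imread("pics/side0.png")[140:384,110:360]
cv2.imwrite("pics/a.png",cv2.resize(a,None,fx=3.3,fy=3.3,interpolation=2)[:600,:800]);cv2.imwrite("pics/b.png",cv2.resize(b,None,fx=2.4,fy=2.4,interpolation=2))
E
```

```text
(no output)
```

View pics/a.png

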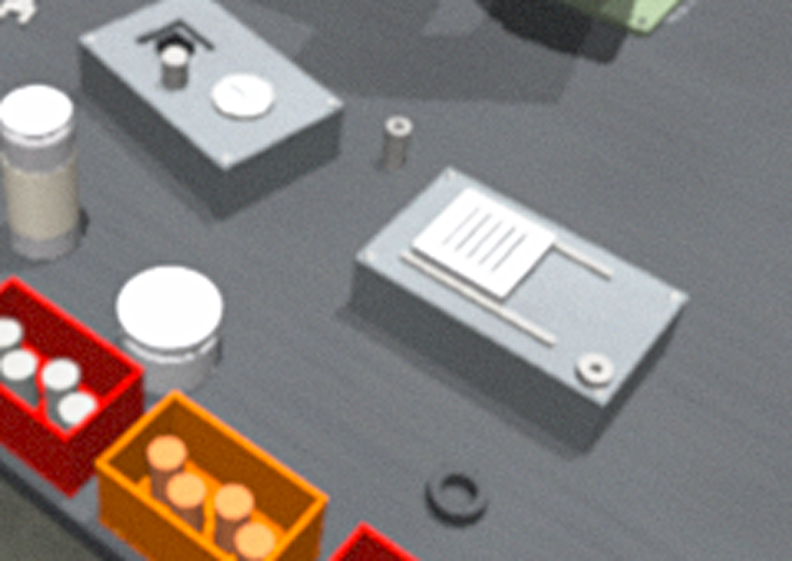

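View pics/b.png

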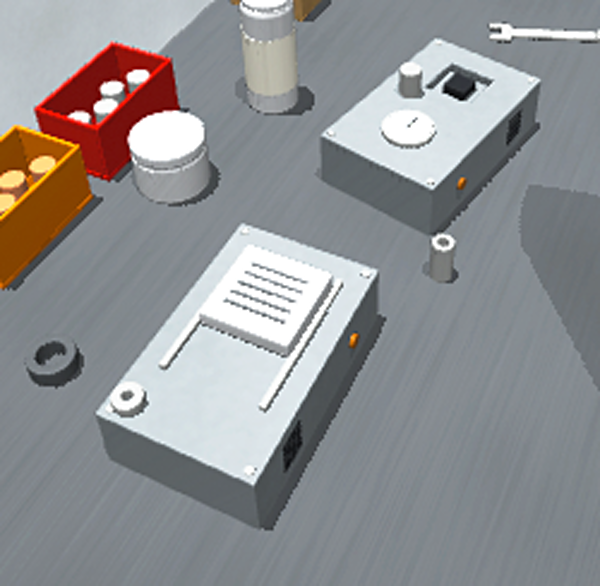

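```bash
cat > h.py <<'E'
import numpy as np,cv2
from scipy.optimize import least_squares
from rig import bot
def proj(c,P):
    P=np.atleast_2d(P);q=(c["world_to_cam"]@np.c_[P,np.ones(len(P))].T).T[:,:3]
    f=192/np.tan(np.radians(c["fovy"])/2)
    return np.c_[c["cx"]+f*q[:,0]/-q[:,2],c["cy"]+f*-q[:,1]/-q[:,2]]
def u2w(p,L):
    L=np.atleast_2d(L);s,k=np.sin(p[2]),np.cos(p[2])
    return np.c_[p[0]+k*L[:,0]-s*L[:,1],p[1]+s*L[:,0]+k*L[:,1],L[:,2]]
E
python3 - <<'E'
from h import *
print([ (k,bot.calibration("side")[k]) for k in bot.calibration("side") if k not in("world_to_cam",)])
L=np.array([[75,120,70],[75,-120,70],[-75,-120,70],[-75,120,70]])/1e3
A=np.array([[605,402],[357,255],[450,170],[687,297]])/3.3+[190,150]
B=np.array([[98,412],[240,226],[380,270],[262,488]])/2.4+[110,140]
cs,cd=bot.calibration("scene"),bot.calibration("side")
r=lambda p:np.r_[(proj(cs,u2w(p,L))-A).ravel(),(proj(cd,u2w(p,L))-B).ravel()]
for y0 in (-2,0,2,3):
    s=least_squares(r,[.5,0,y0]);print(s.x,s.cost)
    if s.cost<200:print(np.round(s.fun.reshape(-1,2),1)); break
print(u2w(s.x,np.array([[0,-65,70],[0,-92,80],[0,-2,80],[60,95,70]])/1e3))
E
```

```text
[('fovy', 53.246854216308265), ('cx', 254.53793559777898), ('cy', 189.59918554209983)]
[0.55577267 0.19675323 0.0113893 ] 7.580558883608189
[[ 0.1 -0.4]
 [-0.4 -0.1]
 [-0.7 -1.7]
 [ 0.2 -1.7]
 [-0.4  1.9]
 [ 0.7 -0.9]
 [-0.2  0. ]
 [-1.7 -0.3]]
[[0.55651296 0.13175744 0.07      ]
 [0.55682046 0.1047592  0.08      ]
 [0.55579545 0.19475336 0.08      ]
 [0.61468682 0.29243041 0.07      ]]
```

>>> {"name": "apply_moves", "arguments": {
  "series": [-0.434,-0.542,0,0,0,-1.22,1,-0.434,-0.542,0,0,0,-1.22,1,-0.434,-0.542,0,0,0,-1.22,1,-0.434,-0.542,0,0,0,-1.22,1,-0.434,-0.542,0,0,0,-1.22,1,-0.434,-0.542,0,0,0,-1.22,1,-0.434,-0.542,0,0,0,-1.22,1,-0.434,-0.542,0,0,0,-1.22,1,-0.434,-0.542,0,0,0,-1.22,1,-0.434,-0.542,0,0,0,-1.22,1,-0.434,-0.542,0,0,0,-1.22,1,-0.434,-0.542,0,0,0,-1.22,1,-0.434,-0.542,0,0,0,-1.22,1,-0.434,-0.542,0,0,0,-1.22,1]
}}

```text
time: 2.35
eef_pos: [0.5562, 0.0592, 0.2422]
orientation: [3.141, 0.001, 0.01]
contact_force: [-0.6, 0.5, 0.1]
opening: 0.0001
```

```bash
python3 - <<'E'
from h import *
o=bot.observe();print({k:np.round(o[k],3) for k in("time","joint_positions","eef_pos","orientation","contact_force","opening")})
c=bot.calibration("wrist");im=bot.capture("wrist");cv2.imwrite("pics/w0.png",im[:,:,::-1]);np.save("w0.npy",[c],allow_pickle=True)
p=[.5558,.1968,.0114]
L=np.array([[75,-120,70],[-75,-120,70],[45,-92,89.5],[-45,-92,89.5],[45,-2,89.5],[-45,-2,89.5],[75,120,70],[-75,120,70]])/1e3
print(np.round(proj(c,u2w(p,L))),c["fovy"])
E
```

```text
{'time': np.float64(2.35), 'joint_positions': array([-4.800e-02,  1.740e-01,  1.580e+00, -1.000e-03,  1.388e+00,
       -5.900e-02]), 'eef_pos': array([0.556, 0.059, 0.242]), 'orientation': array([3.141e+00, 1.000e-03, 1.000e-02]), 'contact_force': array([-0.566,  0.496,  0.117]), 'opening': np.float64(0.0)}
[[ 323.  159.]
 [ 188.  159.]
 [ 300.  135.]
 [ 211.  135.]
 [ 305.   36.]
 [ 207.   36.]
 [ 343. -118.]
 [ 169. -118.]] 69.47919693927766
```

View pics/w0.png

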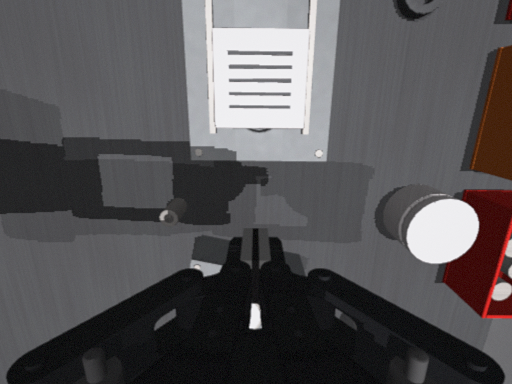

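```bash
python3 - <<'E'
from h import *
def back(c,uv,z):
    return least_squares(lambda q:(proj(c,[[q[0],q[1],z]])-uv).ravel(),[.5,0.1]).x
cd=bot.calibration("side");cs=bot.calibration("scene");cw=bot.calibration("wrist")
s=lambda u,v:np.array([u,v])/2.4+[110,140]
a=lambda u,v:np.array([u,v])/3.3+[190,150]
print("socket top",back(cd,s(410,68),.105),back(cs,a(175,53),.105))
print("wristpin",back(cd,s(443,241),.05),back(cs,a(398,126),.05))
print("purge near corners",back(cd,s(431,183),.07),back(cd,s(323,133),.07),back(cs,a(340,104),.07))
print("cover top corners side (-y+x),(-y-x),(+y-x),(+y+x)")
for q in [(247,247),(331,277),(289,347),(200,312)]:print(back(cd,s(*q),.0895))
print("scene");
for q in [(413,238),(472,190),(555,240),(505,297)]:print(back(cs,a(*q),.0895))
print("wrist cover",back(cw,[215,128],.0895),back(cw,[306,129],.0895),back(cw,[309,29],.0895),back(cw,[213,28],.0895))
print("wrist unit",back(cw,[328,161],.07),back(cw,[191,161],.07))
print(proj(cw,u2w([.5558,.1968,.0114],[[0,-.092,.0715],[0,-.089,.07]])))
E
```

```text
socket top [ 0.56140787 -0.19311035] [ 0.55952501 -0.19318894]
wristpin [ 0.44615813 -0.00266828] [4.48632555e-01 1.43175348e-04]
purge near corners [ 0.48116943 -0.05716132] [ 0.62058899 -0.08312292] [ 0.47955102 -0.04967371]
cover top corners side (-y+x),(-y-x),(+y-x),(+y+x)
[0.60120456 0.11790609]
[0.51260816 0.11803238]
[0.51111931 0.20297395]
[0.60012535 0.20275139]
scene
[0.59939442 0.11258341]
[0.51520459 0.11950298]
[0.52025877 0.20643405]
[0.6050756  0.20753129]
wrist cover [0.51578705 0.11147006] [0.60743826 0.11151302] [0.60438178 0.20089402] [0.51672826 0.20072762]
wrist unit [0.63770802 0.07548523] [0.48520602 0.07376953]
[[255.67974293 133.51685609]
 [255.67840744 130.55713084]]
```

>>> {"name": "apply_moves", "arguments": {
  "series": [0.002,0,0.06,0,0,0,1,0.002,0,0.12,0,0,0,1,0.002,0,0.155,0,0,0,1,0.002,0,0.155,0,0,0,1,0.002,-0.02,0.155,0,0,0,1,0.002,-0.035,0.155,0,0,0,1,0.002,-0.045,0.155,0,0,0,1,0.002,-0.055,0.155,0,0,0,1,0.002,-0.065,0.155,0,0,0,1,0.002,-0.07,0.155,0,0,0,1,0.002,-0.075,0.155,0,0,0,1,0.002,-0.075,0.155,0,0,0,1]
}}

```text
time: 3.9
eef_pos: [0.5572, 0.1362, 0.0868]
orientation: [-3.141, 0.002, 0.012]
contact_force: [1.2, 0.3, -0.9]
opening: 0.0001
```

>>> {"name": "apply_moves", "arguments": {
  "series": [0,-0.004,0,0,0,0,1,0,-0.008,0,0,0,0,1,0,-0.011,0,0,0,0,1,0,-0.011,0,0,0,0,1]
}}

```text
time: 4.4
eef_pos: [0.5572, 0.1469, 0.0869]
orientation: [-3.141, 0.001, 0.012]
contact_force: [-0.0, -0.9, -1.2]
opening: -0.0001
```

```bash
python3 - <<'E'
from h import *
o=bot.observe();print({k:np.round(o[k],3) for k in("time","eef_pos","contact_force")})
im=bot.capture("side");cv2.imwrite("pics/s1.png",cv2.resize(im[200:384,110:330,::-1],None,fx=3,fy=3,interpolation=2))
E
```

```text
{'time': np.float64(4.4), 'eef_pos': array([0.557, 0.147, 0.087]), 'contact_force': array([-0.041, -0.894, -1.155])}
```

View pics/s1.png

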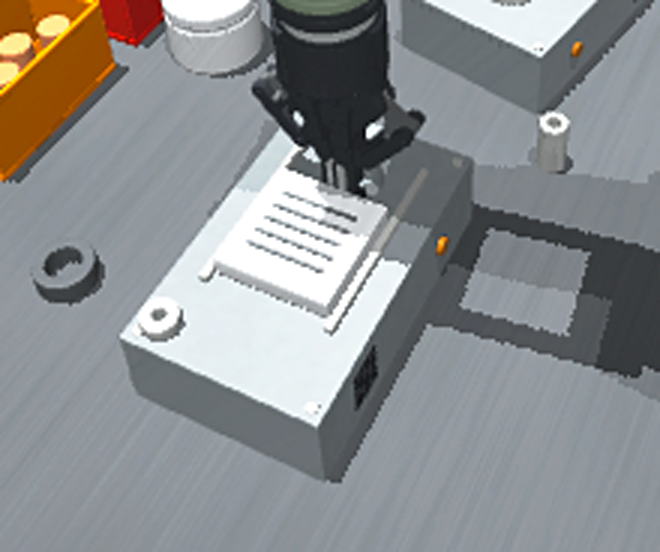

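>>> {"name": "apply_moves", "arguments": {
  "series": [0,-0.003,0,0,0,0,1,0,-0.006,0,0,0,0,1,0,-0.006,0,0,0,0,1]
}}

```text
time: 4.82
eef_pos: [0.5574, 0.1484, 0.0871]
orientation: [3.134, 0.002, 0.013]
contact_force: [-0.7, -14.7, 0.7]
opening: 0.0001
```

>>> {"name": "apply_moves", "arguments": {
  "series": [0,0.02,0,0,0,0,1,0,0.04,-0.02,0,0,0,1,0,0.07,-0.06,0,0,0,1,0,0.09,-0.11,0,0,0,1,0,0.09,-0.12,0,0,0,1,0,0.09,-0.12,0,0,0,1,0,0.09,-0.12,0,0,0,1]
}}

```text
time: 5.7
eef_pos: [0.5575, 0.0629, 0.2058]
orientation: [-3.141, 0.003, 0.012]
contact_force: [0.1, 0.2, -0.1]
opening: 0.0004
```

```bash
python3 - <<'E'
from h import *
o=bot.observe();print({k:np.round(o[k],4) for k in("time","eef_pos","orientation","contact_force")})
c=bot.calibration("wrist");im=bot.capture("wrist");np.save("w1.npy",[c],allow_pickle=True)
cv2.imwrite("pics/w1full.png",im[:,:,::-1])
cv2.imwrite("pics/w1.png",cv2.resize(im[0:200,130:380,::-1],None,fx=3,fy=3,interpolation=2))
for t in("reset_key","well_mouth","cover"):print(t,[(np.round(d["rect"],1),d["p"]) for d in bot.boxes_of("wrist",t)[:2]])
E
```

```text
{'time': np.float64(5.7), 'eef_pos': array([0.5575, 0.0629, 0.2058]), 'orientation': array([-3.1411e+00,  3.0000e-03,  1.2500e-02]), 'contact_force': array([ 0.0638,  0.1929, -0.0954])}
reset_key [(array([260.1, 111.3,  20.3,  22.3]), 0.54)]
well_mouth [(array([261.9,  84.6, 177.8, 169.2]), 0.78)]
cover [(array([259.6,  41.2, 110.5,  74.3]), 0.92), (array([261.6,  84.3, 182. , 168.7]), 0.31)]
```

View pics/w1.png

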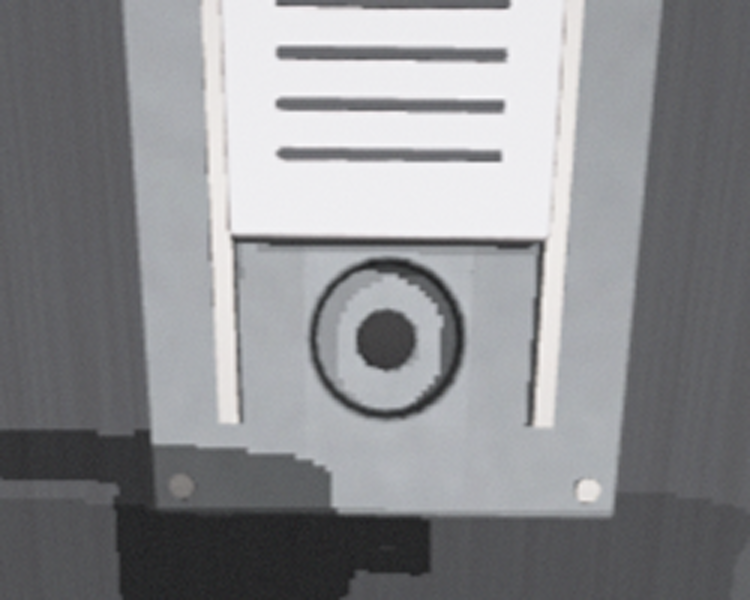

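```bash
python3 - <<'E'
from h import *
c=np.load("w1.npy",allow_pickle=True)[0]
def back(c,uv,z):
    return least_squares(lambda q:(proj(c,[[q[0],q[1],z]])-uv).ravel(),[.5,0.1]).x
s=lambda u,v:np.array([u,v])/3+[130,0]
for n,q,z in [("well",(387,338),.07),("key",(386,339),.05),("R",(612,516),.07),("L",(155,510),.07),("coverL",(232,236),.0895),("coverR",(545,240),.0895),("topR",(660,2),.07),("topL",(124,2),.07)]:print(n,np.round(back(c,s(*q),z),4))
R=c["world_to_cam"];print("cam",-R[:3,:3].T@R[:3,3])
E
```

```text
well [0.5603 0.1312]
key [0.5602 0.1305]
R [0.6356 0.0756]
L [0.4848 0.0755]
coverL [0.5164 0.1583]
coverR [0.6037 0.1585]
topR [0.6348 0.2224]
topL [0.4853 0.2205]
cam [0.55738142 0.13655933 0.33801034]
```

```bash
python3 - <<'E'
from h import *
o=bot.observe();e=o["eef_pos"]
c=bot.calibration("wrist")
print(proj(c,[[e[0],e[1],e[2]-.011],[e[0],e[1]+.011,e[2]-.011],[e[0]-.0145,e[1]+.011,e[2]-.011],[e[0]+.0145,e[1]+.011,e[2]-.011]]))
im=cv2.imread("pics/w1full.png")
cv2.imwrite("pics/w1b.png",cv2.resize(im[210:290,200:320],None,fx=5,fy=5,interpolation=2))
E
```

```text
[[254.23122533 241.01057521]
 [254.48861837 223.27882937]
 [228.62591244 222.91300291]
 [280.34569889 223.64457625]]
```

View pics/w1b.png

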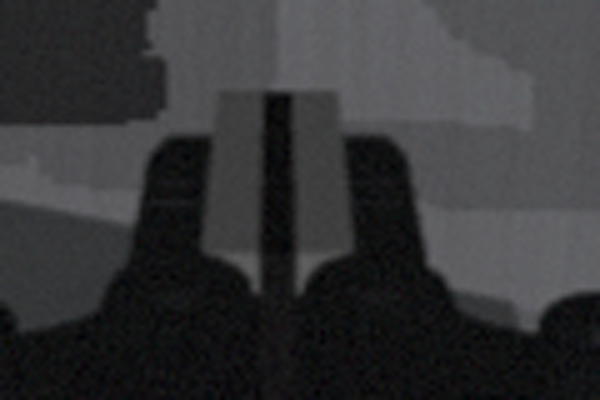

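>>> {"name": "apply_moves", "arguments": {
  "series": [0.0025,-0.05,0,0,0,0,1,0.0025,-0.069,0.03,0,0,0,1,0.0025,-0.069,0.08,0,0,0,1,0.0025,-0.069,0.11,0,0,0,1,0.0025,-0.069,0.11,0,0,0,1,0.0025,-0.069,0.125,0,0,0,1,0.0025,-0.069,0.133,0,0,0,1,0.0025,-0.069,0.14,0,0,0,1,0.0025,-0.069,0.14,0,0,0,1]
}}

```text
time: 7.02
eef_pos: [0.5602, 0.1315, 0.067]
orientation: [3.142, 0.001, 0.012]
contact_force: [0.5, 0.0, -0.6]
opening: -0.0
```

```bash
python3 - <<'E'
from h import *
o=bot.observe();print({k:np.round(o[k],4) for k in("time","eef_pos","orientation","contact_force")})
im=bot.capture("side");cv2.imwrite("pics/s2.png",cv2.resize(im[190:310,160:310,::-1],None,fx=5,fy=5,interpolation=2))
E
```

```text
{'time': np.float64(7.025), 'eef_pos': array([0.5602, 0.1315, 0.067 ]), 'orientation': array([3.1416e+00, 6.0000e-04, 1.1900e-02]), 'contact_force': array([ 0.5371,  0.036 , -0.6269])}
```

View pics/s2.png

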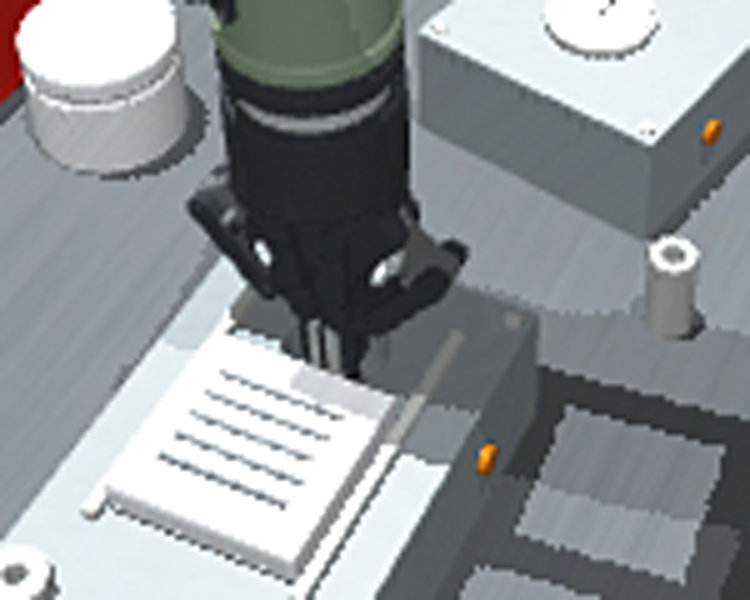

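>>> {"name": "apply_moves", "arguments": {
  "series": [0,0,0.005,0,0,0,1,0,0,0.009,0,0,0,1,0,0,0.011,0,0,0,1,0,0,0.012,0,0,0,1,0,0,0.012,0,0,0,1]
}}

```text
time: 7.7
eef_pos: [0.5609, 0.1316, 0.0561]
orientation: [3.142, -0.001, 0.012]
contact_force: [-1.4, -0.7, 4.8]
opening: 0.0001
```

>>> {"name": "apply_moves", "arguments": {
  "series": [0,0,0.002,0,0,0,1,0,0,0.004,0,0,0,1,0,0,0.004,0,0,0,1]
}}

```text
time: 8.07
eef_pos: [0.5611, 0.1316, 0.0556]
orientation: [3.141, -0.001, 0.012]
contact_force: [-11.3, -1.3, 25.5]
opening: -0.0
```

>>> {"name": "apply_moves", "arguments": {
  "series": [0,0,-0.01,0,0,0,1,0,0,-0.04,0,0,0,1,0,0,-0.09,0,0,0,1,0,0,-0.13,0,0,0,1,0,0,-0.13,0,0,0,1,-0.003,-0.06,-0.13,0,0,0,1,-0.003,-0.12,-0.13,0,0,0,1,-0.003,-0.15,-0.13,0,0,0,1,-0.003,-0.15,-0.13,0,0,0,1,-0.003,-0.15,-0.13,0,0,0,1]
}}

```text
time: 9.32
eef_pos: [0.5547, 0.2807, 0.1796]
orientation: [3.14, 0.003, 0.012]
contact_force: [-0.1, -0.5, 0.0]
opening: 0.0001
```

```bash
python3 - <<'E'
from h import *
o=bot.observe();print({k:np.round(o[k],4) for k in("time","eef_pos","orientation","contact_force")})
im=bot.capture("side");cv2.imwrite("pics/s3.png",cv2.resize(im[170:350,110:310,::-1],None,fx=3.3,fy=3.3,interpolation=2))
E
```

```text
{'time': np.float64(9.325), 'eef_pos': array([0.5547, 0.2807, 0.1796]), 'orientation': array([3.1401e+00, 2.8000e-03, 1.2000e-02]), 'contact_force': array([-0.0637, -0.4647,  0.0079])}
```

View pics/s3.png

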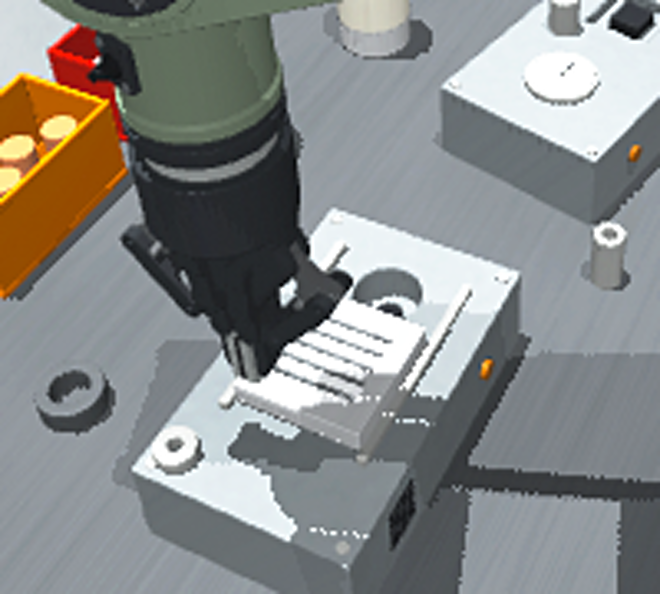

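>>> {"name": "apply_moves", "arguments": {
  "series": [0,0,0.05,0,0,0,1,0,0,0.09,0,0,0,1,0,0,0.093,0,0,0,1,0,0,0.093,0,0,0,1,0,0.012,0.093,0,0,0,1,0,0.02,0.093,0,0,0,1,0,0.03,0.093,0,0,0,1,0,0.04,0.093,0,0,0,1,0,0.05,0.093,0,0,0,1,0,0.058,0.093,0,0,0,1,0,0.064,0.093,0,0,0,1,0,0.068,0.093,0,0,0,1,0,0.07,0.093,0,0,0,1,0,0.07,0.093,0,0,0,1]
}}

```text
time: 11.12
eef_pos: [0.5562, 0.2111, 0.0879]
orientation: [3.141, 0.001, 0.012]
contact_force: [0.4, 0.5, -0.3]
opening: 0.0002
```

>>> {"name": "apply_moves", "arguments": {
  "series": [0,0.003,0,0,0,0,1,0,0.006,0,0,0,0,1,0,0.009,0,0,0,0,1,0,0.011,0,0,0,0,1,0,0.011,0,0,0,0,1]
}}

```text
time: 11.75
eef_pos: [0.5561, 0.2049, 0.0881]
orientation: [-3.133, -0.0, 0.011]
contact_force: [-0.3, 13.8, -3.2]
opening: -0.0002
```

>>> {"name": "apply_moves", "arguments": {
  "series": [0,-0.015,0,0,0,0,1,0,-0.03,0,0,0,0,1,0,-0.05,-0.04,0,0,0,1,0,-0.06,-0.09,0,0,0,1,0,-0.06,-0.15,0,0,0,1,0,-0.06,-0.18,0,0,0,1,0,-0.06,-0.18,0,0,0,1,0,-0.06,-0.18,0,0,0,1]
}}

```text
time: 12.75
eef_pos: [0.555, 0.2603, 0.2667]
orientation: [3.14, 0.003, 0.012]
contact_force: [-0.0, 0.6, -0.8]
opening: -0.0002
```

```bash
python3 - <<'E'
from h import *
o=bot.observe();print({k:np.round(o[k],4) for k in("time","eef_pos","contact_force")})
im=bot.capture("side");cv2.imwrite("pics/s4.png",cv2.resize(im[150:350,110:350,::-1],None,fx=3.3,fy=2.97,interpolation=2))
E
```

```text
{'time': np.float64(12.75), 'eef_pos': array([0.555 , 0.2603, 0.2667]), 'contact_force': array([-0.0428,  0.555 , -0.8031])}
```

View pics/s4.png

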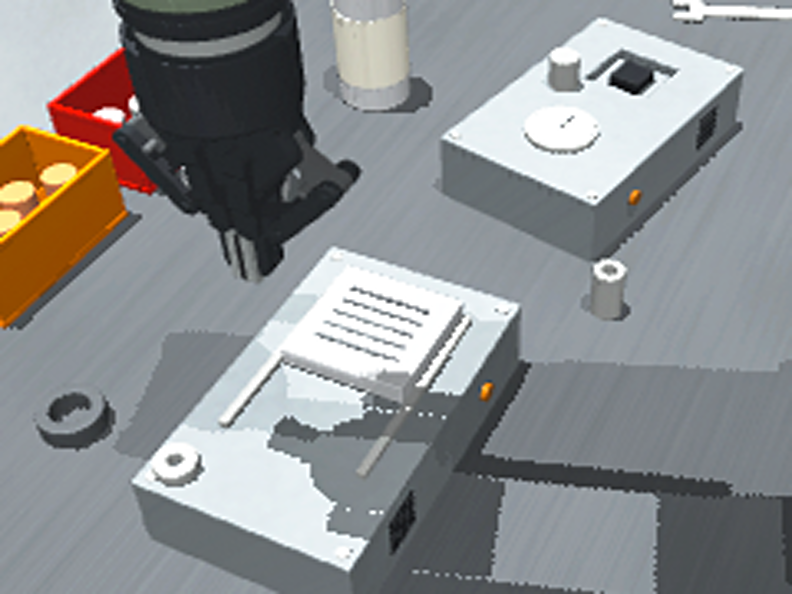

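```bash
python3 -c "
from rig import bot
print(bot.sign_off())"
```

```text
the job is handed in; nothing more can be done
None
```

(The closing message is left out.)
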